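# Zero the eye-drop dosing dial and back it off four clicks

## Task

Tonight's dose is four drops. By its orange finger post, push the blue dial of the eye-drop dosing stand round clockwise (seen from above) until it comes gently up against its stop, then push it back anticlockwise four clicks and leave it resting in that fourth click, hands off. Do not force it, and leave the other things on the mat where they stand.

Things in the scene. Friction and masses are not known exactly. Their poses are not given: they have to be found in the camera images.
- dial_centre (a point): Centre of the dial's top face, on the turning axis, 73 mm above the cart top; does not turn. 11 clicks of 30 degrees between two end stops; it starts 5 to 10 clicks (perhaps between two) from the zero stop, the clockwise end. The zero stop is firm with a little cushion (about 3 to 4 mm at the post for 10 N): there the post no longer gives and the push climbs past 8 N; let go, the dial rests in click zero.
- post (a point): Centre of the orange finger post standing on the dial and turning with it: a round upright pin 14 mm across, its axis 43 mm from the dial's axis, rising 27 mm above the dial face (this point is 13 mm above the face). x points outward from the dial's axis. The rest of the face is clear but for the low stem, so shut fingertips can ride round just above it (9 mm is safe), beside the post.
- stem_top (a point): Top of the small blue stem (12 mm across) in the middle of the dial. It does not turn but is screwed up by the dial: 2 mm above the face at the zero stop, 0.3 mm more per click back (3.2 mm at four clicks). Too small a rise to measure by, but the outcome is judged by it.
- dial: Blue disc 108 mm across, 12 mm thick, with its post. Origin on the axis at its underside, x towards the post, z up. Spring clicks: leaving a click takes 2 to 5 N pushed sideways at the post; well past half-way (0.6 or more) to the next click it snaps on into it by itself, and then rests there. More than 40 N on it is forcing it.
- stand: White box 120 x 224 mm, 56 mm high, fixed on the 4 mm mat; origin at the centre of its underside, long side along y. Blue dial on top towards +y, its upright axis 50 mm from the origin; a clear upside-down bottle (32 mm across, top 54 mm above the box top) fixed 80 mm towards -y. The dial is stiffly fitted to its spindle at an arbitrary angle: its stop can only be felt.
- drops_a: Bystander: eye-drop bottle with red cap, 25 mm across, 61 mm tall, upright, origin at its foot.
- drops_b: Bystander: eye-drop bottle with green cap, 25 mm across, 61 mm tall, upright, origin at its foot.
- jar: Bystander: green glass jar with aluminium screw lid, 54 mm across, 59 mm tall, origin at its foot.
- mirror: Bystander: steel hand mirror lying flat, glass 90 mm across, about 190 mm long along x, 10 mm thick, origin on its underside.
- case: Bystander: plastic hearing-aid case with black toggle latch, 55 x 80 x 33 mm, origin at the centre of its underside.
- tumbler: Bystander: white cup, 64 mm across, 85 mm tall, origin at its foot.

How it is judged:
On the way, in this order (a step that is already met when the one before it is completed fails the run):
1. the dial is turned clockwise up to its zero stop (z of stem_top in the frame of dial_centre below 0.0021 m), for 0.1 s.
2. the dial is back at its fourth click (z of stem_top in the frame of dial_centre between 0.00308 and 0.00332 m), for 0.2 s.
At the end, for the whole second after the job is handed in: After having been at its zero stop, the dial rests still (under 0.3 rad/s) and untouched in its fourth click from that stop (within 0.4 of a click), and none of the six loose bystanders on the mat has moved more than 20 mm (all of step 2 and angular speed of dial below 0.3 rad/s and distance of each of drops_a, drops_b, jar, mirror, case, tumbler from where it was at the start of the episode below 0.02 m).
It fails at once if the dial is forced: more than 40 N between fingers and dial (contact force between the fingers and dial above 40 N).
It fails at once if a bystander is knocked away or over (distance of any of drops_a, drops_b, jar, mirror, case, tumbler from where it was at the start of the episode above 0.03 m or angle between any of drops_a, drops_b, jar, tumbler's own z axis and vertical above 0.5 rad).
It also fails if it takes over 70 s, if anything falls off the work surface, if the arm or the gripper's body presses on something with over 40 N, if the wrist force passes 120 N, or if a joint passes its speed limit or range.

## Robot

A 6-joint arm with a two-finger parallel gripper is mounted at the origin on the work surface. World frame = base frame: x ahead of the robot, y to its left, z up, the work surface at z = 0. Lengths are in m, angles in rad, forces in N, time in s.
With the tool pointing down it reaches from about 0.4 to 0.825 m from the base axis. Payload 7 kg.
Tool frame: the origin (TCP) lies midway between the tips of the shut fingers; the grasp point (between the pads) lies 19 mm behind it; z points along the fingers, y is the line along which they close (so a half turn about z gives the same grasp; the last joint's range is limited). The gripper opens to 88 mm and grips with 3 to 60 N. Pads are 19 mm wide; open, the fingers measure 130 mm over their backs; the gripper's body (78 mm by 193 mm) begins 47 mm behind the grasp point.
Start: joints at [1.41, 0.359, 0.012, 0, -1.224, -0.288], TCP at [0.293, 0.608, 0.227] pointing down, gripper open.
Joint ranges: [-3.07, 3.07], [-1.43, 2.12], [-1.02, 1.25], [-3.03, 1.67], [-3.05, -0], [-3.03, 3.03]. Speed limits (rad/s): [2.39, 2.39, 3.01, 3.14, 3.14, 3.14].

## Interface

Orientations are given as a rotation vector (axis times angle).
In Python, from cell import bot gives the robot as it stands.
- The arm moves only by the tool apply_moves, never from a script. Its arguments are lists of equal length, an entry for each row: "turn": the turn, a rotation vector about the tool's x, y, z in units of 6 degrees (1.0 is 6 degrees), a list of three; "travel": the shift along the tool's x, y, z in m, a list of three; "fingers": the finger opening in m, from 0 to 0.0876. In form: {"turn": [[rx, ry, rz], ...], "travel": [[x, y, z], ...], "fingers": [fingers, ...]}. A call has 1 to 20 rows; each row shifts and turns the commanded pose from where the row before left it, along the tool's axes as they then stand; what a row does not reach is not made up. A row lasts 1/12 s, in which the tool goes at most 41.7 mm and 7.16 degrees, less where a joint would pass 70% of its speed; a pose out of reach is approached as far as the arm can. A call is refused whole if a number of a shift passes 0.0417 or a number of a turn 1, either way. A call with a gripper value outside its range is refused whole. The fingers move at their own pace and stop on an object; "grip_force" is the grip in N (left out, the last holds). Time passes only in rows, so rows that do not move let the fingers close. It gives the time, the measured TCP pose, the force, the opening and the grip force at its end, in the units of the state.
- bot.sense(): the state, without advancing time (a new reading comes with each control period).
- bot.snapshot(name): name is "side" or "top" or "wrist"; returns a dict with "color" (400x640x3 uint8, red, green, blue), "camera_matrix" (3x3 intrinsics, pixels), "k1" (the pictures are not rectified: a ray, as slopes to the right and down, at radius r is drawn at 1 + k1 r^2 times it, then the intrinsics apply), "camera_from_world" (4x4, takes a point from world to camera coordinates). Camera axes: x right, y down, z forward; pixel columns grow to the right and rows downward; lengths in m; the calibration is good to about 2 mm. A picture is of the moment at which its call begins. There is no depth.
- bot.finish_job(): hands the job in; it is judged then, once.
Trained networks look in the newest picture that a camera, given by its name, has taken for a name from the list of things; names that differ only in an ending like _2 or _b are one class to them, and where a whole thing is asked for, a point or a joint stands for the part that bears it (a point fixed in the world has none). Each returns a list of dicts, best first, with "p" (0 to 1); they miss things now and then, are a little off and sometimes report something else, mostly with a low value. They report only what shows in the picture. A call takes as long as a camera call.
- bot.recognise(query, camera): "position" ([x, y, z] in m, in the coordinates of the camera as it stood for that picture, good to about 4 mm: the middle of the surface that is visible of it).
- bot.outline_of(query, camera): "region" (400x640 bool, what is visible of it).
The state is a dict: "time_s": time; "joint_positions": joint angles; "dq": joint speeds; "joint_efforts": joint torques, N m; "ee_pos": TCP position; "tcp_rot": TCP orientation; "ft_force": force on the tool from outside, world axes, zero at the start; "moment": the same for the moment, N m; "finger_gap": finger opening in m; "grip_force": force on a finger pad.
Only numpy, scipy, OpenCV 4.12 (cv2) and the standard library are available. Lean on these libraries where they do the work, as an engineer would, in place of code of your own. Each camera call takes 0.05 s, during which the arm holds its last target. There are 200 camera calls.

## Working session

There is one attempt and no reset: what is moved stays moved. The work goes in short steps, Python scripts to look and compute and a tool call to move; the robot and the scene stay as the last step left them, time stands still between calls to the robot, and variables do not carry over. Pictures are saved under pics/ and viewed, at most 10 in all, crops included, and the job is handed in when it is done.

Besides the shell and the picture viewer there is one more tool, called by a JSON object that holds its "name" and its "arguments". apply_moves: Moves the arm, as the interface text tells. Its arguments: {"type":"object","properties":{"turn":{"type":"array","items":{"type":"array","items":{"type":"number"}}},"travel":{"type":"array","items":{"type":"array","items":{"type":"number"}}},"fingers":{"type":"array","items":{"type":"number"}},"grip_force":{"type":"number"}},"required":["turn","travel","fingers"]}

```bash
mkdir -p pics; cat > h.py <<'E'
import numpy as np, cv2
from cell import bot
def snap(n,f=None):
    s=bot.snapshot(n)
    if f: cv2.imwrite('pics/'+f,s['color'][:,:,::-1])
    return s
def w(s,p): # camera->world
    return (np.linalg.inv(s['camera_from_world'])@np.r_[p,1])[:3]
def ray(s,u,v):
    K=np.array(s['camera_matrix']);d=np.array([(u-K[0,2])/K[0,0],(v-K[1,2])/K[1,1]]);x=d.copy()
    for _ in range(20): x=d/(1+s['k1']*(x@x))
    M=np.linalg.inv(s['camera_from_world']);return M[:3,3],M[:3,:3]@np.r_[x,1]
def onz(s,u,v,z):
    o,d=ray(s,u,v);return o+d*(z-o[2])/d[2]
def tri(a,b):
    A=np.zeros((3,3));B=np.zeros(3)
    for o,d in (a,b):
        d=d/np.linalg.norm(d);P=np.eye(3)-np.outer(d,d);A+=P;B+=P@o
    return np.linalg.solve(A,B)
E
python3 - <<'E'
from h import *
np.set_printoptions(precision=4,suppress=True)
st=bot.sense();print(st['time_s'],st['ee_pos'],st['tcp_rot'],st['ft_force'])
for n in ['top','side']:
    s=snap(n,n+'1.png')
    for q in ['post','dial_centre','stem_top','dial','stand','drops_a','jar','case','tumbler','mirror']:
        for r in bot.recognise(q,n)[:2]: print(n,q,round(r['p'],2),w(s,r['position']))
E
```

```text
0.0 [0.2927 0.6077 0.2256] [ 3.0612 -0.6989 -0.0004] [ 0.4278  0.3136 -0.9083]
top post 0.57 [0.4991 0.0222 0.0732]
top dial_centre 0.95 [ 0.5185 -0.0193  0.0621]
top stem_top 0.4 [ 0.7207 -0.0871  0.0391]
top stem_top 0.22 [0.5704 0.2989 0.0153]
top dial 0.98 [0.4997 0.0237 0.0725]
top stand 0.93 [ 0.5172 -0.0163  0.0637]
top drops_a 0.67 [0.7092 0.157  0.0361]
top jar 0.84 [0.733  0.0196 0.064 ]
top case 0.67 [ 0.647  -0.2679  0.0389]
top tumbler 0.65 [ 0.4718 -0.2473  0.0518]
top mirror 0.62 [0.5662 0.3016 0.0165]
side post 0.86 [0.4934 0.0439 0.0686]
side dial_centre 0.69 [0.5149 0.0429 0.0598]
side dial 0.9 [0.4919 0.0425 0.0719]
side dial 0.56 [0.73   0.0347 0.0492]
side stand 0.71 [0.5122 0.043  0.0597]
side drops_a 0.59 [ 0.7196 -0.0853  0.037 ]
side drops_a 0.58 [0.7097 0.1674 0.035 ]
side case 0.67 [ 0.6447 -0.2476  0.0344]
side tumbler 0.63 [ 0.4684 -0.2161  0.0638]
side mirror 0.82 [0.5693 0.3081 0.0151]
```

View pics/top1.png

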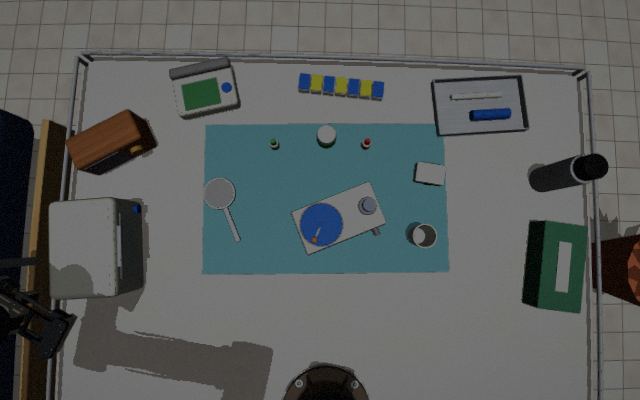

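View pics/side1.png

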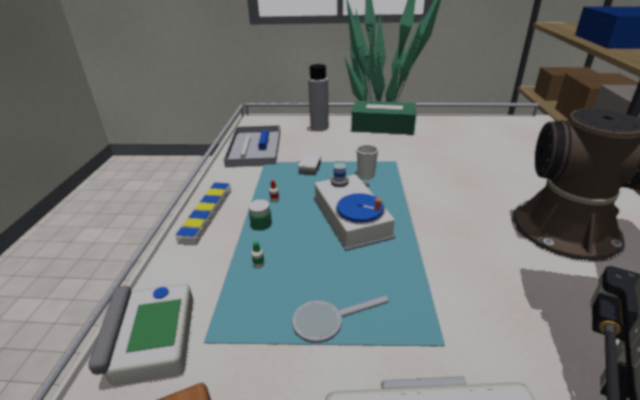

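The top view shows the dial at about (321,224) with its orange post at about (315,239), to the robot's side. The side view shows the dial at (360,207) and the post at (378,203). The clear bottle is on the −y side and the area around the dial is free. Next I'll fit the dial.

```bash
cat >> h.py <<'E'
def fit(s,box=None,zc=0.073):
    hsv=cv2.cvtColor(s['color'],cv2.COLOR_RGB2HSV)
    H,S,V=[hsv[:,:,i].astype(int) for i in range(3)]
    bl=(H>104)&(H<130)&(S>150)&(V>50); orr=(H>3)&(H<22)&(S>130)&(V>80)
    m=np.zeros(bl.shape,bool)
    if box: m[box[1]:box[3],box[0]:box[2]]=1
    else: m[:]=1
    b=((bl|orr)&m).astype(np.uint8)
    n,l,stt,c=cv2.connectedComponentsWithStats(b)
    k=1+np.argmax(stt[1:,4]);cs,_=cv2.findContours((l==k).astype(np.uint8),0,1)
    hull=cv2.convexHull(max(cs,key=len))[:,0]
    pts=np.array([onz(s,u,v,zc)[:2] for u,v in max(cs,key=len)[:,0]])
    e=cv2.minEnclosingCircle(pts.astype(np.float32)*1000)
    o=np.argwhere(orr&m); 
    return e,pts,o.mean(0)[::-1],len(o)
E
python3 - <<'E'
from h import *
np.set_printoptions(precision=4,suppress=True)
T=snap('top');S=snap('side')
eT,pT,oT,nT=fit(T,(285,195,360,260));eS,pS,oS,nS=fit(S,(325,185,395,230))
for e,p in((eT,pT),(eS,pS)): print(e,p.min(0),p.max(0),(p.min(0)+p.max(0))/2)
print(oT,nT,oS,nS,tri(ray(T,*oT),ray(S,*oS)))
print(onz(T,*oT,.1),onz(S,*oS,.086))
print(bot.sense()['joint_positions'])
E
```

```text
((497.0659484863281, 25.177309036254883), 54.02119064331055) [ 0.4435 -0.0273] [0.5495 0.0766] [0.4965 0.0247]
((495.9718322753906, 36.664981842041016), 55.593807220458984) [ 0.4443 -0.0189] [0.5463 0.0916] [0.4953 0.0363]
[314.1667 239.1111] 18 [377.8889 203.1111] 27 [0.4569 0.0411 0.0875]
[0.4585 0.0408 0.1   ] [0.4553 0.0389 0.086 ]
[ 1.4101  0.3586  0.0119 -0.     -1.2241 -0.2881]
```

The dial's axis is at about (0.498, 0.026). The post is at about (0.457, 0.041), which gives a radius of about 43 mm and matches the description. I'll go above it and refine with the wrist camera.

```bash
cat >> h.py <<'E'
from scipy.spatial.transform import Rotation as Rn
def st():
    s=bot.sense();R=Rn.from_rotvec(s['tcp_rot']).as_matrix()
    yaw=np.degrees(np.arctan2(R[1,0],R[0,0]))
    print('t',round(s['time_s'],2),'p',np.round(s['ee_pos'],4),'yaw',round(yaw,1),'F',np.round(s['ft_force'],1),'j1,j6',np.round(np.degrees(np.array(s['joint_positions'])[[0,5]]),0),'gap',round(s['finger_gap'],3))
    return s,R
def to(p,R,s): return np.round(R.T@(np.array(p)-s['ee_pos']),4)
E
python3 - <<'E'
from h import *
s,R=st();print(R.round(3));print(to((0.449,0.017,0.2256),R,s), to((0.449,0.017,0.2256),R,s)/18)
E
```

```text
t 1.2 p [0.2929 0.6081 0.2265] yaw -25.7 F [-0.8 -0.3  0.4] j1,j6 [ 81. -17.] gap 0.088
[[ 0.901 -0.434 -0.   ]
 [-0.434 -0.901 -0.   ]
 [-0.     0.    -1.   ]]
[0.3971 0.4649 0.0009] [2.20611111e-02 2.58277778e-02 5.00000000e-05]
```

{"name": "apply_moves", "arguments": {"turn": [[0, 0, 0], [0, 0, 0], [0, 0, 0], [0, 0, 0], [0, 0, 0], [0, 0, 0], [0, 0, 0], [0, 0, 0], [0, 0, 0], [0, 0, 0], [0, 0, 0], [0, 0, 0], [0, 0, 0], [0, 0, 0], [0, 0, 0], [0, 0, 0], [0, 0, 0], [0, 0, 0]], "travel": [[0.022, 0.0258, 0], [0.022, 0.0258, 0], [0.022, 0.0258, 0], [0.022, 0.0258, 0], [0.022, 0.0258, 0], [0.022, 0.0258, 0], [0.022, 0.0258, 0], [0.022, 0.0258, 0], [0.022, 0.0258, 0], [0.022, 0.0258, 0], [0.022, 0.0258, 0], [0.022, 0.0258, 0], [0.022, 0.0258, 0], [0.022, 0.0258, 0], [0.022, 0.0258, 0], [0.022, 0.0258, 0], [0.022, 0.0258, 0], [0.022, 0.0258, 0]], "fingers": [0, 0, 0, 0, 0, 0, 0, 0, 0, 0, 0, 0, 0, 0, 0, 0, 0, 0]}}

```text
time_s: 2.7
ee_pos: [0.4483, 0.0163, 0.2271]
tcp_rot: [-3.062, 0.698, -0.002]
ft_force: [1.4, 0.3, 0.2]
finger_gap: 0.0002
grip_force: 0.0
```

{"name": "apply_moves", "arguments": {"turn": [[0, 0, -1], [0, 0, -1], [0, 0, -1], [0, 0, -1], [0, 0, -1], [0, 0, -1], [0, 0, -1], [0, 0, -1], [0, 0, -1], [0, 0, -1], [0, 0, -1], [0, 0, -1], [0, 0, -1], [0, 0, -1], [0, 0, -1], [0, 0, -1]], "travel": [[0, 0, 0], [0, 0, 0], [0, 0, 0], [0, 0, 0], [0, 0, 0], [0, 0, 0], [0, 0, 0], [0, 0, 0], [0, 0, 0], [0, 0, 0], [0, 0, 0], [0, 0, 0], [0, 0, 0], [0, 0, 0], [0, 0, 0], [0, 0, 0]], "fingers": [0, 0, 0, 0, 0, 0, 0, 0, 0, 0, 0, 0, 0, 0, 0, 0]}}

```text
time_s: 4.03
ee_pos: [0.4482, 0.0179, 0.2268]
tcp_rot: [2.564, 1.815, 0.001]
ft_force: [-0.9, -0.9, -0.9]
finger_gap: 0.0004
grip_force: 0.0
```

```bash
python3 - <<'E'
from h import *
np.set_printoptions(precision=4,suppress=True)
s,R=st();W=snap('wrist','w1.png')
print(W['camera_from_world'])
for q in ['post','dial_centre','stem_top']:
    for r in bot.recognise(q,'wrist')[:2]: print(q,round(r['p'],2),w(W,r['position']))
E
```

```text
t 4.03 p [0.4482 0.0179 0.2268] yaw 70.6 F [-0.9 -0.9 -0.9] j1,j6 [ 28. 133.] gap 0.0
[[ 0.9429 -0.333   0.0007 -0.4163]
 [-0.3196 -0.9044  0.2826  0.1237]
 [-0.0935 -0.2667 -0.9592  0.4378]
 [ 0.      0.      0.      1.    ]]
post 0.88 [0.4974 0.0319 0.0726]
dial_centre 0.93 [0.5158 0.0029 0.0659]
dial_centre 0.47 [0.501  0.0326 0.0742]
stem_top 0.65 [0.4888 0.0248 0.0763]
stem_top 0.52 [0.5158 0.0038 0.0611]
```

View pics/w1.png

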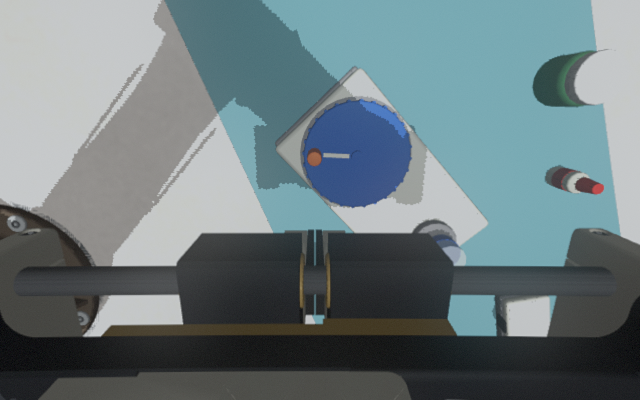

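The wrist view shows the dial centred near (357,153), the post at (315,157), and the shut fingertips at about (315,240).

```bash
python3 - <<'E'
from h import *
np.set_printoptions(precision=4,suppress=True)
W=snap('wrist');T=snap('top');S=snap('side')
e,p,o,n=fit(W,(285,80,430,215));print(e,p.min(0),p.max(0),o,n)
for Z in (.087,.1): print(onz(W,*o,Z))
for b,q in((T,(285,195,360,260)),(S,(325,185,395,230))):
    f=fit(b,q);print(f[0][0],f[2],f[3],tri(ray(W,*o),ray(b,*f[2])))
s,R=st()
E
```

```text
((479.4703063964844, 38.94525146484375), 43.57215118408203) [ 0.4428 -0.0003] [0.523  0.0796] [313.7414 158.4483] 116
[0.4552 0.0406 0.087 ]
[0.456  0.0427 0.1   ]
(530.473876953125, 48.722293853759766) [nan nan] 0 [nan nan nan]
(496.6317443847656, 37.83711624145508) [377.5 204. ] 40 [0.4556 0.0401 0.0843]
t 4.38 p [0.4482 0.0179 0.2266] yaw 70.2 F [-0.2  0.9  0.2] j1,j6 [ 28. 133.] gap 0.001h.py:34: RuntimeWarning: Mean of empty slice.
  return e,pts,o.mean(0)[::-1],len(o)
  ret = um.true_divide(
```

```bash
cat >> h.py <<'E'
def circ(s,mask,z=.073):
    cs,_=cv2.findContours(mask.astype(np.uint8),0,1);c=max(cs,key=len)[:,0]
    p=np.array([onz(s,u,v,z)[:2] for u,v in c])
    from scipy.optimize import least_squares
    r=least_squares(lambda q:np.hypot(p[:,0]-q[0],p[:,1]-q[1])-.054,p.mean(0),loss='soft_l1',f_scale=.001)
    return r.x,np.sqrt(np.mean(r.fun**2))
E
python3 - <<'E'
from h import *
W=snap('wrist')
for r in bot.outline_of('dial','wrist')[:2]: print(r['p'],r['region'].sum(),circ(W,r['region']))
hsv=cv2.cvtColor(W['color'],cv2.COLOR_RGB2HSV);print([hsv[v,u].tolist() for u,v in((357,153),(390,180),(360,195),(320,120),(360,110))])
b=(hsv[:,:,0]>105)&(hsv[:,:,0]<130)&(hsv[:,:,1]>120);b[:,:280]=0;b[:,430:]=0;b[220:]=0
n,l,q,c=cv2.connectedComponentsWithStats(b.astype(np.uint8));k=1+np.argmax(q[1:,4]);print(q[k],circ(W,l==k))
E
```

```text
0.75 8891 (array([0.49540915, 0.02685642]), np.float64(0.0008354913048729334))
[[109, 157, 135], [110, 138, 135], [110, 140, 133], [109, 153, 137], [109, 144, 140]]
[ 302   99  109  108 8515] (array([0.49544717, 0.02684414]), np.float64(0.0011951065151865024))
```

{"name": "apply_moves", "arguments": {"turn": [[0, 0, 0], [0, 0, 0], [0, 0, 0], [0, 0, 0], [0, 0, 0], [0, 0, 0], [0, 0, 0], [0, 0, 0], [0, 0, 0]], "travel": [[0, 0, 0.026], [0, 0, 0.026], [0, 0, 0.026], [0, 0, 0.026], [0, 0, 0.02], [0, 0, 0.01], [0, 0, 0.004], [0, 0, 0.004], [0, 0, 0]], "fingers": [0, 0, 0, 0, 0, 0, 0, 0, 0]}}

```text
time_s: 5.23
ee_pos: [0.4483, 0.0179, 0.0844]
tcp_rot: [2.569, 1.808, -0.0]
ft_force: [0.7, 0.1, -0.4]
finger_gap: 0.0005
grip_force: 0.0
```

```bash
cat >> h.py <<'E'
A=np.array([.4955,.0268])
def pol():
    s,R=st();d=np.array(s['ee_pos'])[:2]-A
    r3=R.T@np.r_[-d,0]; print('axis in tool mm',np.round(r3*1000,1),'rad',round(np.hypot(*d)*1000,1),'ang',round(np.degrees(np.arctan2(d[1],d[0])),1),'Ftool',np.round(R.T@s['ft_force'],1))
    return s,R
E
python3 -c "
from h import *
pol()"
```

```text
t 5.23 p [0.4483 0.0179 0.0844] yaw 70.3 F [ 0.7  0.1 -0.4] j1,j6 [ 28. 133.] gap 0.0
axis in tool mm [24.3 41.5 -0. ] rad 48.0 ang -169.4 Ftool [0.3 0.7 0.4]
```

{"name": "apply_moves", "arguments": {"turn": [[0, 0, 0], [0, 0, 0], [0, 0, 0], [0, 0, 0], [0, 0, 0.5], [0, 0, 0.5], [0, 0, 0.5], [0, 0, 0.5], [0, 0, 0.5], [0, 0, 0.5], [0, 0, 0.5], [0, 0, 0.5], [0, 0, 0.5], [0, 0, 0.5]], "travel": [[0.002, -0.0015, 0], [0.002, 0, 0], [0.002, 0, 0], [0.002, 0, 0], [0.0023, -0.0008, 0], [0.0023, -0.0008, 0], [0.0023, -0.0008, 0], [0.0023, -0.0008, 0], [0.0023, -0.0008, 0], [0.0023, -0.0008, 0], [0.0023, -0.0008, 0], [0.0023, -0.0008, 0], [0.0023, -0.0008, 0], [0.0023, -0.0008, 0]], "fingers": [0, 0, 0, 0, 0, 0, 0, 0, 0, 0, 0, 0, 0, 0]}}

```text
time_s: 6.4
ee_pos: [0.4556, 0.0497, 0.0849]
tcp_rot: [-2.951, -1.078, -0.001]
ft_force: [0.1, -0.5, 0.2]
finger_gap: 0.0004
grip_force: 0.0
```

```bash
python3 -c "
from h import *
pol();snap('wrist','w2.png')"
```

```text
t 6.4 p [0.4556 0.0497 0.0849] yaw 40.1 F [ 0.1 -0.5  0.2] j1,j6 [31. 99.] gap 0.0
axis in tool mm [15.8 43.2  0. ] rad 46.0 ang 150.2 Ftool [-0.2  0.4 -0.2]
```

View pics/w2.png

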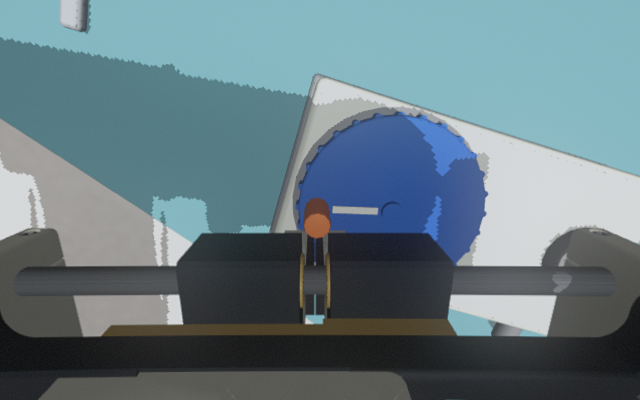

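The post is at (317,220), right in front of the shut fingertips and well centred, so it is being pushed. I'll continue.

{"name": "apply_moves", "arguments": {"turn": [[0, 0, 0.5], [0, 0, 0.5], [0, 0, 0.5], [0, 0, 0.5], [0, 0, 0.5], [0, 0, 0.5], [0, 0, 0.5], [0, 0, 0.5], [0, 0, 0.5], [0, 0, 0.5], [0, 0, 0.5], [0, 0, 0.5], [0, 0, 0.5], [0, 0, 0.5], [0, 0, 0.5], [0, 0, 0.5], [0, 0, 0.5], [0, 0, 0.5], [0, 0, 0.5], [0, 0, 0.5]], "travel": [[0.0023, -0.0008, 0], [0.0023, -0.0008, 0], [0.0023, -0.0008, 0], [0.0023, -0.0008, 0], [0.0023, -0.0008, 0], [0.0023, -0.0008, 0], [0.0023, -0.0008, 0], [0.0023, -0.0008, 0], [0.0023, -0.0008, 0], [0.0023, -0.0008, 0], [0.0023, -0.0008, 0], [0.0023, -0.0008, 0], [0.0023, -0.0008, 0], [0.0023, -0.0008, 0], [0.0023, -0.0008, 0], [0.0023, -0.0008, 0], [0.0023, -0.0008, 0], [0.0023, -0.0008, 0], [0.0023, -0.0008, 0], [0.0023, -0.0008, 0]], "fingers": [0, 0, 0, 0, 0, 0, 0, 0, 0, 0, 0, 0, 0, 0, 0, 0, 0, 0, 0, 0]}}

```text
time_s: 8.12
ee_pos: [0.4954, 0.0734, 0.0848]
tcp_rot: [-3.095, 0.539, -0.001]
ft_force: [-0.7, -0.4, 0.7]
finger_gap: 0.0004
grip_force: 0.0
```

```bash
python3 -c "
from h import *
pol()"
```

```text
t 8.12 p [0.4954 0.0734 0.0848] yaw -19.8 F [-0.7 -0.4  0.7] j1,j6 [31. 39.] gap 0.0
axis in tool mm [15.8 43.9 -0. ] rad 46.6 ang 90.1 Ftool [-0.5  0.6 -0.7]
```

{"name": "apply_moves", "arguments": {"turn": [[0, 0, 0.5], [0, 0, 0.5], [0, 0, 0.5], [0, 0, 0.5], [0, 0, 0.5], [0, 0, 0.5], [0, 0, 0.5], [0, 0, 0.5], [0, 0, 0.5], [0, 0, 0.5], [0, 0, 0.5], [0, 0, 0.5], [0, 0, 0.5]], "travel": [[0.0023, -0.0008, 0], [0.0023, -0.0008, 0], [0.0023, -0.0008, 0], [0.0023, -0.0008, 0], [0.0023, -0.0008, 0], [0.0023, -0.0008, 0], [0.0023, -0.0008, 0], [0.0023, -0.0008, 0], [0.0023, -0.0008, 0], [0.0023, -0.0008, 0], [0.0023, -0.0008, 0], [0.0023, -0.0008, 0], [0.0023, -0.0008, 0]], "fingers": [0, 0, 0, 0, 0, 0, 0, 0, 0, 0, 0, 0, 0]}}

```text
time_s: 9.2
ee_pos: [0.5246, 0.0638, 0.0847]
tcp_rot: [-2.737, 1.542, 0.0]
ft_force: [-2.4, 3.3, 0.8]
finger_gap: 0.0005
grip_force: 1.4
```

{"name": "apply_moves", "arguments": {"turn": [[0, 0, 0.5], [0, 0, 0.5], [0, 0, 0.5]], "travel": [[0.0023, -0.0008, 0], [0.0023, -0.0008, 0], [0.0023, -0.0008, 0]], "fingers": [0, 0, 0]}}

```text
time_s: 9.45
ee_pos: [0.5302, 0.0588, 0.0848]
tcp_rot: [-2.607, 1.751, -0.0]
ft_force: [0.0, 0.6, 0.9]
finger_gap: 0.0003
grip_force: 0.4
```

{"name": "apply_moves", "arguments": {"turn": [[0, 0, 0.5], [0, 0, 0.5], [0, 0, 0.5]], "travel": [[0.0023, -0.0008, 0], [0.0023, -0.0008, 0], [0.0023, -0.0008, 0]], "fingers": [0, 0, 0]}}

```text
time_s: 9.7
ee_pos: [0.5348, 0.0528, 0.0848]
tcp_rot: [-2.462, 1.951, -0.0]
ft_force: [-1.0, -0.7, -0.5]
finger_gap: 0.0006
grip_force: 0.0
```

{"name": "apply_moves", "arguments": {"turn": [[0, 0, 0.5], [0, 0, 0.5], [0, 0, 0.5]], "travel": [[0.0023, -0.0008, 0], [0.0023, -0.0008, 0], [0.0023, -0.0008, 0]], "fingers": [0, 0, 0]}}

```text
time_s: 9.95
ee_pos: [0.5383, 0.0468, 0.0847]
tcp_rot: [-2.301, 2.138, 0.0]
ft_force: [-1.1, 3.9, -0.4]
finger_gap: 0.0006
grip_force: 1.6
```

{"name": "apply_moves", "arguments": {"turn": [[0, 0, 0.5], [0, 0, 0.5], [0, 0, 0.5]], "travel": [[0.0023, -0.0008, 0], [0.0023, -0.0008, 0], [0.0023, -0.0008, 0]], "fingers": [0, 0, 0]}}

```text
time_s: 10.2
ee_pos: [0.541, 0.04, 0.0848]
tcp_rot: [-2.126, 2.311, 0.0]
ft_force: [-0.3, 1.6, -0.5]
finger_gap: 0.0007
grip_force: 0.8
```

{"name": "apply_moves", "arguments": {"turn": [[0, 0, 0.5], [0, 0, 0.5], [0, 0, 0.5]], "travel": [[0.0023, -0.0008, 0], [0.0023, -0.0008, 0], [0.0023, -0.0008, 0]], "fingers": [0, 0, 0]}}

```text
time_s: 10.45
ee_pos: [0.5424, 0.0325, 0.0848]
tcp_rot: [-1.939, 2.471, -0.0]
ft_force: [0.1, -0.1, 0.2]
finger_gap: 0.0005
grip_force: 0.0
```

{"name": "apply_moves", "arguments": {"turn": [[0, 0, 0.5], [0, 0, 0.5], [0, 0, 0.5]], "travel": [[0.0023, -0.0008, 0], [0.0023, -0.0008, 0], [0.0023, -0.0008, 0]], "fingers": [0, 0, 0]}}

```text
time_s: 10.7
ee_pos: [0.5426, 0.0251, 0.0848]
tcp_rot: [-1.739, 2.616, -0.0]
ft_force: [0.5, 2.6, 0.6]
finger_gap: 0.0003
grip_force: 1.3
```

{"name": "apply_moves", "arguments": {"turn": [[0, 0, 0.5], [0, 0, 0.5], [0, 0, 0.5]], "travel": [[0.0023, -0.0008, 0], [0.0023, -0.0008, 0], [0.0023, -0.0008, 0]], "fingers": [0, 0, 0]}}

```text
time_s: 10.95
ee_pos: [0.5439, 0.0224, 0.085]
tcp_rot: [-1.523, 2.738, 0.005]
ft_force: [0.3, 29.5, -3.6]
finger_gap: 0.0006
grip_force: 12.8
```

{"name": "apply_moves", "arguments": {"turn": [[0, 0, 0], [0, 0, 0], [0, 0, 0]], "travel": [[-0.003, 0, 0], [0, 0, 0], [0, 0, 0]], "fingers": [0, 0, 0]}}

```text
time_s: 11.2
ee_pos: [0.5447, 0.0232, 0.085]
tcp_rot: [-1.53, 2.738, 0.002]
ft_force: [0.4, 12.4, -1.8]
finger_gap: 0.0004
grip_force: 5.7
```

```bash
python3 -c "
from h import *
pol();snap('wrist','w3.png')"
```

```text
t 11.2 p [0.5447 0.0232 0.085 ] yaw -121.6 F [ 0.4 12.4 -1.8] j1,j6 [ 23. -54.] gap 0.0
axis in tool mm [22.8 43.8 -0.2] rad 49.4 ang -4.1 Ftool [-10.7   6.2   1.8]
```

View pics/w3.png

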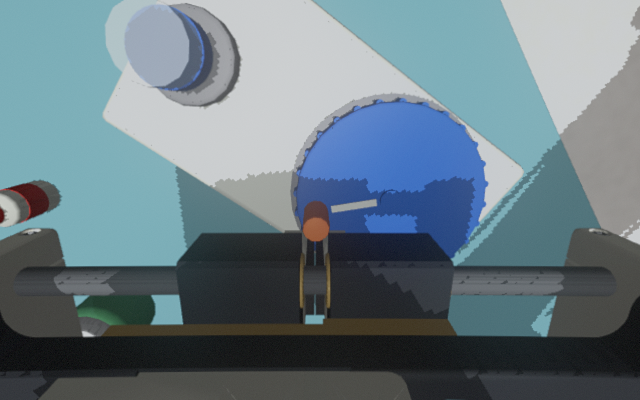

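The steady push of about 11 N means the stop is found, with the post at about −23° and click zero near −19°. Now I'll lift off and go over to the other side.

{"name": "apply_moves", "arguments": {"turn": [[0, 0, 0], [0, 0, 0], [0, 0, 0], [0, 0, 0], [0, 0, -0.7], [0, 0, -0.7], [0, 0, -0.7], [0, 0, 0]], "travel": [[-0.005, 0, 0], [-0.006, 0, 0], [0, 0, -0.02], [0, 0, -0.02], [0, 0, 0], [0, 0, 0], [0, 0, 0], [0, 0, 0]], "fingers": [0, 0, 0, 0, 0, 0, 0, 0]}}

```text
time_s: 11.92
ee_pos: [0.5491, 0.0297, 0.1248]
tcp_rot: [-1.827, 2.556, -0.0]
ft_force: [-0.4, -0.1, -0.2]
finger_gap: 0.0005
grip_force: 0.0
```

```bash
python3 -c "
from h import *
s,R=pol()
a=np.radians(-19);P=A+.043*np.array([np.cos(a),np.sin(a)]);c=np.radians(-109);u=np.array([np.cos(c),np.sin(c)])
print(P,to(np.r_[P+.022*u,s['ee_pos'][2]],R,s))
W=snap('wrist','w4.png')
hsv=cv2.cvtColor(W['color'],cv2.COLOR_RGB2HSV)
m=((hsv[:,:,0]<22)&(hsv[:,:,0]>3)&(hsv[:,:,1]>130)&(hsv[:,:,2]>60)).astype(np.uint8);m[245:]=0
n,l,q,cc=cv2.connectedComponentsWithStats(m);k=1+np.argmax(q[1:,4]);p=onz(W,*cc[k],.09)[:2];d=p-A
print(q[k],cc[k],p,np.hypot(*d),np.degrees(np.arctan2(d[1],d[0])))
"
```

```text
t 11.92 p [0.5491 0.0297 0.1248] yaw -108.9 F [-0.4 -0.1 -0.2] j1,j6 [ 24. -42.] gap 0.001
axis in tool mm [20.1 49.8 -0. ] rad 53.7 ang 3.1 Ftool [0.2 0.3 0.2]
[0.5361573  0.01280057] [0.0422 0.0069 0.    ]
[315 191  19  12  94] [322.4787234  197.45744681] [0.53834551 0.01530059] 0.044361849804909814 -15.023688325991257
```

{"name": "apply_moves", "arguments": {"turn": [[0, 0, 0], [0, 0, 0], [0, 0, 0], [0, 0, 0], [0, 0, 0], [0, 0, 0], [0, 0, 0]], "travel": [[0.022, 0.0035, 0], [0.022, 0.0035, 0], [0, 0, 0], [0, 0, 0.015], [0, 0, 0.015], [0, 0, 0.01], [0, 0, 0]], "fingers": [0, 0, 0, 0, 0, 0, 0]}}

```text
time_s: 12.55
ee_pos: [0.5266, -0.0099, 0.0825]
tcp_rot: [1.817, -2.558, -0.002]
ft_force: [0.2, -0.2, 0.6]
finger_gap: 0.0005
grip_force: 0.0
```

```bash
python3 -c "
from h import *
s,R=pol();snap('wrist','w5.png')"
```

```text
t 12.55 p [ 0.5266 -0.0099  0.0825] yaw -109.2 F [ 0.2 -0.2  0.6] j1,j6 [ 20. -39.] gap 0.0
axis in tool mm [-24.4  41.5   0.1] rad 48.1 ang -49.7 Ftool [ 0.2 -0.2 -0.6]
```

View pics/w5.png

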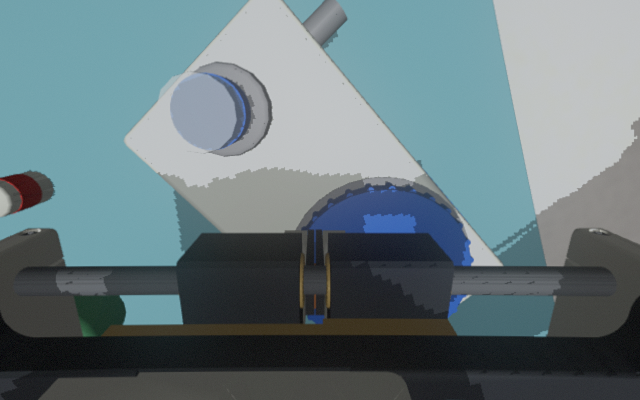

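The fingertips are now on the clockwise side of the post, which is hidden behind them. Pushing back anticlockwise.

{"name": "apply_moves", "arguments": {"turn": [[0, 0, 0], [0, 0, 0], [0, 0, 0], [0, 0, 0], [0, 0, -0.5], [0, 0, -0.5], [0, 0, -0.5], [0, 0, -0.5], [0, 0, -0.5], [0, 0, -0.5], [0, 0, -0.5], [0, 0, -0.5], [0, 0, -0.5], [0, 0, -0.5], [0, 0, -0.5], [0, 0, -0.5], [0, 0, -0.5], [0, 0, -0.5]], "travel": [[-0.002, -0.0015, 0], [-0.002, 0, 0], [-0.002, 0, 0], [-0.0015, 0, 0], [-0.0023, -0.0008, 0], [-0.0023, -0.0008, 0], [-0.0023, -0.0008, 0], [-0.0023, -0.0008, 0], [-0.0023, -0.0008, 0], [-0.0023, -0.0008, 0], [-0.0023, -0.0008, 0], [-0.0023, -0.0008, 0], [-0.0023, -0.0008, 0], [-0.0023, -0.0008, 0], [-0.0023, -0.0008, 0], [-0.0023, -0.0008, 0], [-0.0023, -0.0008, 0], [-0.0023, -0.0008, 0]], "fingers": [0, 0, 0, 0, 0, 0, 0, 0, 0, 0, 0, 0, 0, 0, 0, 0, 0, 0]}}

```text
time_s: 14.1
ee_pos: [0.5429, 0.0289, 0.085]
tcp_rot: [-2.62, 1.733, -0.001]
ft_force: [0.2, -0.9, 0.0]
finger_gap: 0.0004
grip_force: 0.4
```

{"name": "apply_moves", "arguments": {"turn": [[0, 0, -0.5], [0, 0, -0.5], [0, 0, -0.5], [0, 0, -0.5], [0, 0, -0.5], [0, 0, -0.5], [0, 0, -0.5], [0, 0, -0.5], [0, 0, -0.5], [0, 0, -0.5], [0, 0, -0.5], [0, 0, -0.5], [0, 0, -0.5], [0, 0, -0.5]], "travel": [[-0.0023, -0.0008, 0], [-0.0023, -0.0008, 0], [-0.0023, -0.0008, 0], [-0.0023, -0.0008, 0], [-0.0023, -0.0008, 0], [-0.0023, -0.0008, 0], [-0.0023, -0.0008, 0], [-0.0023, -0.0008, 0], [-0.0023, -0.0008, 0], [-0.0023, -0.0008, 0], [-0.0023, -0.0008, 0], [-0.0023, -0.0008, 0], [-0.0023, -0.0008, 0], [-0.0023, -0.0008, 0]], "fingers": [0, 0, 0, 0, 0, 0, 0, 0, 0, 0, 0, 0, 0, 0]}}

```text
time_s: 15.27
ee_pos: [0.5298, 0.0599, 0.085]
tcp_rot: [-3.066, 0.679, -0.001]
ft_force: [-0.5, 0.9, -0.1]
finger_gap: 0.0002
grip_force: 0.0
```

```bash
python3 -c "
from h import *
s,R=pol()
for n in ('top','side'):
  W=snap(n,n+'2.png');hsv=cv2.cvtColor(W['color'],cv2.COLOR_RGB2HSV)
  m=((hsv[:,:,0]<22)&(hsv[:,:,0]>3)&(hsv[:,:,1]>130)&(hsv[:,:,2]>60));b=(285,195,360,260) if n=='top' else (325,185,395,230)
  o=np.argwhere(m[b[1]:b[3],b[0]:b[2]])
  if len(o):
    c=o.mean(0)[::-1]+b[:2];d=onz(W,*c,.088)[:2]-A;print(n,len(o),c,np.hypot(*d),np.degrees(np.arctan2(d[1],d[0])))
"
```

```text
t 15.27 p [0.5298 0.0599 0.085 ] yaw -25.0 F [-0.5  0.9 -0.1] j1,j6 [28. 38.] gap 0.0
axis in tool mm [-17.1  44.5  -0.1] rad 47.6 ang 44.0 Ftool [-0.8 -0.6  0.1]
side 51 [352.37254902 207.64705882] 0.03942792859793766 63.631835059635044
```

{"name": "apply_moves", "arguments": {"turn": [[0, 0, -0.5], [0, 0, -0.5], [0, 0, -0.5], [0, 0, -0.5]], "travel": [[-0.0023, -0.0008, 0], [-0.0023, -0.0008, 0], [-0.0023, -0.0008, 0], [-0.0023, -0.0008, 0]], "fingers": [0, 0, 0, 0]}}

```text
time_s: 15.7
ee_pos: [0.523, 0.0658, 0.0851]
tcp_rot: [-3.12, 0.358, -0.003]
ft_force: [2.0, -1.5, -0.5]
finger_gap: 0.0007
grip_force: 1.2
```

{"name": "apply_moves", "arguments": {"turn": [[0, 0, -0.5]], "travel": [[-0.0023, -0.0008, 0]], "fingers": [0]}}

```text
time_s: 15.78
ee_pos: [0.5208, 0.0671, 0.0851]
tcp_rot: [-3.129, 0.276, -0.003]
ft_force: [2.2, -0.8, 0.1]
finger_gap: 0.0005
grip_force: 0.8
```

{"name": "apply_moves", "arguments": {"turn": [[0, 0, -0.5]], "travel": [[-0.0023, -0.0008, 0]], "fingers": [0]}}

```text
time_s: 15.87
ee_pos: [0.5185, 0.0683, 0.085]
tcp_rot: [-3.135, 0.194, -0.002]
ft_force: [1.2, 0.3, 0.3]
finger_gap: 0.0003
grip_force: 0.5
```

{"name": "apply_moves", "arguments": {"turn": [[0, 0, -0.5]], "travel": [[-0.0023, -0.0008, 0]], "fingers": [0]}}

```text
time_s: 15.95
ee_pos: [0.5161, 0.0694, 0.0849]
tcp_rot: [-3.139, 0.112, -0.002]
ft_force: [0.1, -0.3, -0.2]
finger_gap: 0.0009
grip_force: 0.1
```

```bash
python3 -c "
from h import *
s,R=pol()"
```

```text
t 15.95 p [0.5161 0.0694 0.0849] yaw -4.1 F [ 0.1 -0.3 -0.2] j1,j6 [29. 57.] gap 0.001
axis in tool mm [-17.5  44.   -0. ] rad 47.3 ang 64.2 Ftool [0.2 0.3 0.2]
```

{"name": "apply_moves", "arguments": {"turn": [[0, 0, -0.5], [0, 0, -0.5], [0, 0, 0], [0, 0, 0]], "travel": [[-0.0023, -0.0008, 0], [-0.0023, -0.0008, 0], [0, 0, 0], [0, 0, 0]], "fingers": [0, 0, 0, 0]}}

```text
time_s: 16.28
ee_pos: [0.5113, 0.0711, 0.0848]
tcp_rot: [-3.141, -0.048, -0.001]
ft_force: [0.4, 0.4, -0.1]
finger_gap: -0.0001
grip_force: 0.0
```

{"name": "apply_moves", "arguments": {"turn": [[0, 0, 0], [0, 0, 0], [0, 0, 0], [0, 0, 0], [0, 0, 0], [0, 0, 0], [0, 0, 0]], "travel": [[0.007, 0, 0], [0.01, 0, 0], [0, 0, -0.03], [0, 0, -0.04], [0, 0, -0.04], [0.01, 0, -0.03], [0, 0, 0]], "fingers": [0, 0, 0, 0, 0, 0, 0]}}

```text
time_s: 16.87
ee_pos: [0.5436, 0.0727, 0.232]
tcp_rot: [-3.138, -0.051, -0.018]
ft_force: [1.5, 1.4, 0.9]
finger_gap: 0.0007
grip_force: 0.0
```

```bash
python3 -c "
from h import *
s,R=pol()
W=snap('side','side3.png');cv2.imwrite('pics/side3c.png',cv2.resize(W['color'][150:270,290:450,::-1],None,fx=4,fy=4))
W=snap('wrist','w6.png')
for n in ('side','wrist'):
  W=snap(n);hsv=cv2.cvtColor(W['color'],cv2.COLOR_RGB2HSV)
  m=((hsv[:,:,0]<22)&(hsv[:,:,0]>3)&(hsv[:,:,1]>130)&(hsv[:,:,2]>60));m=m.astype(np.uint8)
  b=(325,185,395,235) if n=='side' else (0,0,640,235)
  o=np.argwhere(m[b[1]:b[3],b[0]:b[2]])
  if len(o):
    c=np.median(o,0)[::-1]+b[:2]
    for z in(.086,.1): d=onz(W,*c,z)[:2]-A;print(n,len(o),c,np.hypot(*d),np.degrees(np.arctan2(d[1],d[0])))
"
```

```text
t 16.87 p [0.5436 0.0727 0.232 ] yaw 1.9 F [1.5 1.4 0.9] j1,j6 [28. 64.] gap 0.001
axis in tool mm [-49.5  44.3  -0.7] rad 66.4 ang 43.7 Ftool [ 1.5 -1.3 -0.9]
side 29 [363. 210.] 0.04125509363019461 98.40922293098112
side 29 [363. 210.] 0.06126824747533781 94.86833303467183
wrist 12 [314.5 231.5] 0.04432945426271576 101.60707359092842
wrist 12 [314.5 231.5] 0.043695160377377605 93.78454034006256
```

View pics/side3c.png

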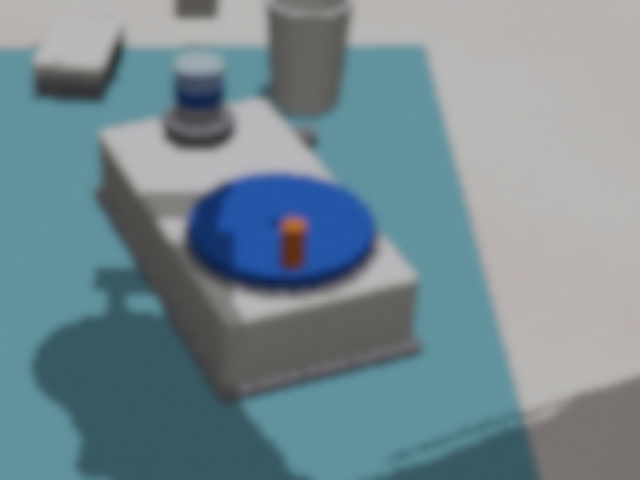

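View pics/w6.png

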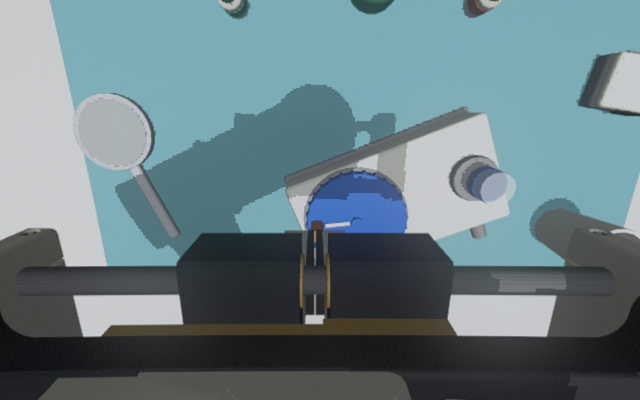

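The post stands at (317,226) in the wrist view and (363,210) in the side view. That puts it at about 98–101°, where click four should be (−19° + 120° ≈ 101°). The bystanders are undisturbed and the hand is clear, so I'm handing the job in.

```bash
python3 -c "
from cell import bot
print(bot.finish_job())"
```

```text
the job is handed in; nothing more can be done
None
```

I turned the dial clockwise to its zero stop, pushed it back four clicks and handed the job in with the hand clear. Cameras put the post at about 98–101°, against about 101° expected for click four. The push at the stop briefly reached about 30 N (limit 40 N) before I eased it to 11 N, the bystanders looked undisturbed, and the hand-in gave no verdict.

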